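# Feel out the heavy side of a loaded tube drum

## Robot

A 6-joint arm with a two-finger parallel gripper is mounted at the origin on the work surface. World frame = base frame: x ahead of the robot, y to its left, z up, the work surface at z = 0. Lengths are in m, angles in rad, forces in N, time in s.
With the tool pointing down it reaches from about 0.35 to 1 m from the base axis. Payload 7.1 kg.
Tool frame: the origin (TCP) lies at the very end of the fingers, on their centre line; the grasp point (between the pads) lies 19 mm behind it (ctrl.grip_point_offset is the distance from the TCP to the grasp point, in m); x points along the fingers, y is the direction in which the jaws open and shut, and the axes are right-handed (so a half turn about x gives the same grasp; the last joint's range is limited). The gripper opens to 85 mm and grips with 20 to 120 N. Pads are 22 mm wide; open, the fingers measure 114 mm over their backs; the gripper's body (76 mm by 85 mm) begins 54 mm behind the grasp point. The pads swing forward as they close: fully open they stand 13 mm farther back than shut.
Start: joints at [1.115, 0.423, 1.63, -0, 1.089, -0.019], TCP at [0.264, 0.566, 0.231] pointing down, gripper open.
Joint ranges: [-3, 3], [-0.9, 2.11], [0.09, 2.58], [-1.31, 4.45], [0.11, 2.69], [-2.54, 2.54]. Speed limits (rad/s): [2.39, 2.39, 3.01, 3.14, 3.14, 3.14].

## Interface

Orientations are given as a rotation vector (axis times angle).
In Python, from bench import ctrl gives the robot as it stands.
- The arm moves only by the tool send_rows, never from a script. Its argument "moves" is a list of rows, each an object of numbers: "hand": the closure, from -1 (fully open) to 1 (shut); "x", "y", "z": the shift along the tool's x, y, z in mm; "turn": the turn about the tool's x in rad. A call has 1 to 10 rows; each row is the pose to reach, as a shift and turn from the pose commanded when the call began, along the tool's axes at that moment; what a row does not reach only later rows make up. A row lasts 1/10 s, in which the tool goes at most 50 mm and 8.59 degrees, less where a joint would pass 70% of its speed; a pose out of reach is approached as far as the arm can. A call with a gripper value outside its range is refused whole. The fingers move at their own pace and stop on an object; "grip_force" is the grip in N (left out, the last holds). Time passes only in rows, so rows that repeat a pose let the fingers close. It gives the time, the measured TCP pose, the force and the opening at its end, in the units of the state.
- ctrl.observe(): the state, without advancing time (a new reading comes with each control period).
- ctrl.get_image(name): name is "scene" or "side" or "wrist"; returns (picture, depth): 384x512x3 uint8, red, green, blue; 384x512 float32, m along the optical axis (not along the pixel's ray), 0 where there is no reading.
- ctrl.get_calibration(name): a dict with "mtx" (3x3 intrinsics, pixels), "eye" and "orientation" of the camera in the world. Camera axes: x right, y up, looking along -z (the intrinsics and any distortion apply to the point x, -y, -z); pixel columns grow to the right and rows downward; lengths in m; the calibration is good to about 2 mm. A picture is of the moment at which its call begins: read the wrist's pose just before it. get_calibration takes no time and is no camera call; for the wrist camera it gives the pose at the moment of the call.
- ctrl.hand_in(): hands the job in, once; it reports no verdict.
The state is a dict: "time_s": time; "qpos": joint angles; "qd": joint speeds; "joint_torque": joint torques, N m; "tcp_pos": TCP position; "tcp_rot": TCP orientation; "contact_force": force on the tool from outside, world axes, zero at the start; "wrist_torque": the same for the moment, N m; "width": opening from 0.0 (shut) to 1.0 (fully open).
Only numpy, scipy, OpenCV 4.12 (cv2) and the standard library are available. Lean on these libraries where they do the work, as an engineer would, in place of code of your own. Each camera call takes 0.05 s, during which the arm holds its last target. There are 200 camera calls.

## Task

The loaded drum of the tube mixer is out of balance, and the opaque tubes do not show which side is heavy. Take the crank handle on the front of the drum and turn the drum slowly, at least half a turn one way, to feel which side is heavy; then bring the heavy side to the bottom and finish while still holding the handle, with the drum at rest there, so that a balance tube can be put in at the top. Leave the other things on the bench where they are.

Things in the scene. Friction and masses are not known exactly. Their poses are not given: they have to be found in the camera images.
- mixer: Tube mixer, fixed: white motor housing (125 deep, 150 wide, top 215 mm up) on a grey base plate 190 mm wide, with an upright drum on a level shaft in front of it. Origin on the bench under the middle of the drum's front plate; x level along the shaft from the plate back to the housing (the crank and tube caps are on the -x side, which looks to the robot's right), y level across, z up.
- drum_centre (a point): Centre of the drum's front plate, on the shaft, 150 mm above the bench; does not turn, axes as the mixer's. Steel plate, 216 mm across, 12 mm thick. Eight identical opaque tubes lie parallel to the shaft; their grey caps end 34 mm in front of this point. The crank arm, 22 mm wide, turns 40 to 48 mm in front of it; its round end opposite the handle is 38 mm wide. Nearer than that only the shaft nut (to 58 mm) and the handle stand out.
- crank_handle (a point): Middle of the crank handle: a black sleeve 24 mm across and 95 mm long, parallel to the shaft, 60 mm from the shaft's line, 110 mm in front of the plate's centre (the sleeve runs from 51 to 146 mm). It revolves freely on its pin, so fingers can grip it firmly from above, across it, and lead it round the whole circle while pointing down all the time. Its own rotation means nothing.
- drum (a joint): Turn of the drum and crank about the shaft (rad), unlimited both ways; zero with the handle at the top, growing as the top moves towards -y of the mixer. It tells nothing of the heavy side. The idle drive drags with a steady 0.27 N m either way (4.5 N at the handle), so the drum stays where it is left, never swings down by itself, and when stopped the drag may hold either way.
- index_stud (a point): Dark flush stud, 8 mm across, on the plate 100 mm from the shaft, on the same side as the handle; turns with the drum. The tubes' fillings act as one unseen lump fixed to the drum at any angle to the crank, pulling with 0.16 to 0.22 N m when level with the shaft: about 7 to 8 N at the handle to lift it, 1 to 2 N to let it sink. Crank, handle and empty drum are balanced.
- tip_box: Box of yellow pipette tips, 115 x 80 x 54 mm, on the robot's right; origin under its centre. Leave alone.
- tube_rack: White rack with spare capped tubes, 90 x 160 mm, 119 mm high, beyond the mixer (its -y side); origin under its centre. Leave alone.
- dropper_bottle: Small white dropper bottle, 28 mm across, 62 mm high, standing in front of the crank; origin under its centre. Leave alone.

How it is judged:
By the outcome, as a careful person would: the job done as asked, in the order asked, and still so for the second after the job is handed in, while the arm keeps its last pose, push and grip.
It also fails if it takes over 69 s, if anything falls off the work surface, if the arm or the gripper's body presses on something with over 40 N, if the wrist force passes 120 N, or if a joint passes its speed limit or range.

## Working session

There is one attempt and no reset: what is moved stays moved. The work goes in short steps, Python scripts to look and compute and a tool call to move; the robot and the scene stay as the last step left them, time stands still between calls to the robot, and variables do not carry over. Pictures are saved under pics/ and viewed, about 8 in all and at most 12, crops included, and the job is handed in when it is done.

Besides the shell and the picture viewer there is one more tool, called after "Call:" as name(argument=value, ...), one argument or row to a line, values as JSON. send_rows: Moves the arm, as the interface text tells. Its arguments: {"type":"object","properties":{"moves":{"type":"array","items":{"type":"object","properties":{"hand":{"type":"number"},"x":{"type":"number"},"y":{"type":"number"},"z":{"type":"number"},"turn":{"type":"number"}}}},"grip_force":{"type":"number"}},"required":["moves"]}

```bash
ls; mkdir -p pics; cat > h.py <<'E'
from bench import ctrl
import numpy as np, cv2
from scipy.spatial.transform import Rotation as R
def cam(n):
    c=ctrl.get_calibration(n); im,d=ctrl.get_image(n)
    o=np.array(c["orientation"],float)
    Rm=o if o.shape==(3,3) else R.from_rotvec(o).as_matrix() if o.size==3 else R.from_quat(o).as_matrix()
    return im,d,np.array(c["mtx"]),np.array(c["eye"]),Rm,c
def cloud(d,K,e,Rm):
    v,u=np.mgrid[:d.shape[0],:d.shape[1]]
    P=np.stack([(u-K[0,2])/K[0,0]*d,-(v-K[1,2])/K[1,1]*d,-d],-1)
    return P@Rm.T+e
E
python3 - <<'E'
from h import *
print(ctrl.observe())
for n in("scene","side"):
    im,d,K,e,Rm,c=cam(n); print(n,c)
    cv2.imwrite(f"pics/{n}0.png",im[...,::-1]); np.savez(f"{n}0.npz",im=im,P=cloud(d,K,e,Rm),d=d)
E
```

```text
pics
{'time_s': 0.0, 'qpos': array([ 1.11497686e+00,  4.23857729e-01,  1.63070314e+00,  3.50701035e-05,
        1.08856958e+00, -1.89871642e-02]), 'qd': array([-0.00020179,  0.00075793, -0.00184968,  0.00019143, -0.00042017,
        0.00057039]), 'joint_torque': array([ 5.27619904e-04, -5.57378197e+01, -2.81746799e+01,  1.51263735e-04,
        7.11624758e-03, -8.39246241e-06]), 'tcp_pos': array([0.26414008, 0.56583796, 0.23052997]), 'tcp_rot': array([ 0.34144824,  1.54390145, -0.34379998]), 'contact_force': array([ 0.03806354,  1.40071311, -0.56430858]), 'wrist_torque': array([ 0.06370109,  0.02874269, -0.01167624]), 'width': 1.0005087538578756}
scene {'mtx': array([[417.50065727,   0.        , 258.93172647],
       [  0.        , 417.50065727, 190.64460283],
       [  0.        ,   0.        ,   1.        ]]), 'eye': array([ 1.24747975, -0.78589986,  0.81137911]), 'orientation': array([0.942015  , 0.34921589, 0.62785522])}
side {'mtx': array([[370.93159841,   0.        , 253.87113242],
       [  0.        , 370.93159841, 184.21888456],
       [  0.        ,   0.        ,   1.        ]]), 'eye': array([ 0.51469823, -0.79244633,  0.6552713 ]), 'orientation': array([ 1.02610809, -0.06551971, -0.15834773])}
```

View pics/scene0.png

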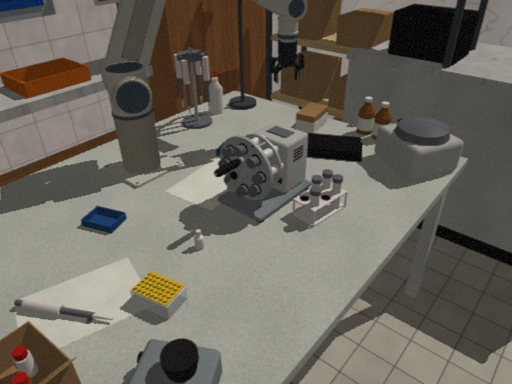

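View pics/side0.png

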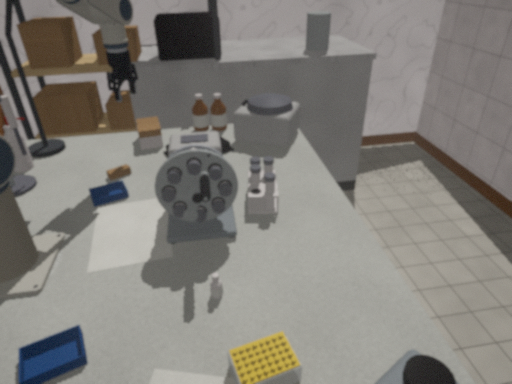

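Scene view: the mixer drum is around (250,167), with the black handle at (228,166) and the bottle at (199,240). Side view: the drum is at (197,185), handle around (205,188), bottle at (216,287) and tip box at (265,360).

```bash
python3 - <<'E'
from h import *
s=np.load("side0.npz"); t=np.load("scene0.npz")
a=cv2.resize(s["im"][120:250,130:260],(520,520),interpolation=cv2.INTER_CUBIC)
b=cv2.resize(t["im"][115:225,195:325],None,fx=4,fy=4,interpolation=cv2.INTER_CUBIC)[:440,:]
c=np.zeros((520,780,3),np.uint8); c[:,:]=0
a=cv2.resize(a,(390,390)); b=cv2.resize(b,(390,330)); c=np.zeros((390,780,3),np.uint8); c[:,:390]=a; c[:330,390:]=b
cv2.imwrite("pics/crop.png",c[...,::-1])
P=s["P"]; 
for v in range(145,245,6): print(v,[ (u,*np.round(P[v,u]*1000).astype(int)) for u in (160,175,190,200,206,212,230)])
Q=t["P"]
for v,u in((166,228),(168,222),(164,236),(240,199),(140,285),(170,270)): print(v,u,Q[v,u])
E
```

```text
145 [(160, np.int64(346), np.int64(647), np.int64(10)), (175, np.int64(440), np.int64(194), np.int64(209)), (190, np.int64(485), np.int64(113), np.int64(242)), (200, np.int64(511), np.int64(112), np.int64(240)), (206, np.int64(527), np.int64(174), np.int64(210)), (212, np.int64(544), np.int64(172), np.int64(209)), (230, np.int64(632), np.int64(614), np.int64(-2))]
151 [(160, np.int64(345), np.int64(618), np.int64(-4)), (175, np.int64(444), np.int64(113), np.int64(229)), (190, np.int64(485), np.int64(42), np.int64(258)), (200, np.int64(509), np.int64(44), np.int64(255)), (206, np.int64(524), np.int64(47), np.int64(252)), (212, np.int64(541), np.int64(107), np.int64(222)), (230, np.int64(625), np.int64(555), np.int64(-1))]
157 [(160, np.int64(348), np.int64(560), np.int64(-2)), (175, np.int64(447), np.int64(43), np.int64(245)), (190, np.int64(484), np.int64(43), np.int64(242)), (200, np.int64(508), np.int64(40), np.int64(241)), (206, np.int64(523), np.int64(46), np.int64(236)), (212, np.int64(537), np.int64(44), np.int64(236)), (230, np.int64(620), np.int64(502), np.int64(-1))]
163 [(1
[... 4576 characters left out ...]
(518), np.int64(4), np.int64(22)), (230, np.int64(567), np.int64(3), np.int64(15))]
241 [(160, np.int64(376), np.int64(31), np.int64(1)), (175, np.int64(418), np.int64(7), np.int64(14)), (190, np.int64(457), np.int64(15), np.int64(1)), (200, np.int64(484), np.int64(10), np.int64(1)), (206, np.int64(500), np.int64(7), np.int64(1)), (212, np.int64(516), np.int64(3), np.int64(2)), (230, np.int64(565), np.int64(-2), np.int64(-1))]
166 228 [ 0.51776143 -0.05117752  0.21443049]
168 222 [ 0.51746097 -0.07515329  0.21871411]
164 236 [ 0.52450068 -0.02486062  0.21159091]
240 199 [ 0.52564736 -0.19374644  0.03816697]
140 285 [0.54080476 0.19004789 0.20927276]
170 270 [0.59281321 0.04707217 0.18340402]
```

View pics/crop.png

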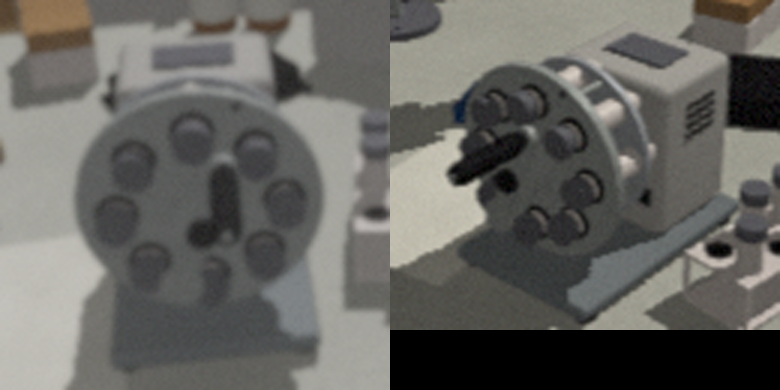

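```bash
python3 - <<'E'
from h import *
s=np.load("side0.npz"); t=np.load("scene0.npz")
from scipy.optimize import least_squares
for nm,D in(("side",s),("scene",t)):
    P=D["P"].reshape(-1,3)
    m=(abs(P[:,1]-.043)<.012)&(P[:,0]>.36)&(P[:,0]<.64)&(P[:,2]>.045)&(P[:,2]<.3)
    Q=P[m]; c=Q.mean(0); 
    A=np.c_[Q[:,0]-.49,Q[:,2]-.15,np.ones(len(Q))]; k=np.linalg.lstsq(A,Q[:,1],rcond=None)[0]
    print(nm,len(Q),"plane y=",k)
    # circle: angular-binned outer rim with R=.108
    def rim(c0):
        th=np.arctan2(Q[:,2]-c0[1],Q[:,0]-c0[0]); r=np.hypot(Q[:,0]-c0[0],Q[:,2]-c0[1])
        o=[]
        for b in np.linspace(-np.pi,np.pi,37)[:-1]:
            i=np.where((th>=b)&(th<b+.175)&(r<.125))[0]
            if len(i)>5: j=i[np.argsort(r[i])[-2:]]; o.append(Q[j].mean(0)[[0,2]])
        return np.array(o)
    c0=np.array([.49,.15])
    for _ in range(3):
        o=rim(c0); f=least_squares(lambda p:np.hypot(o[:,0]-p[0],o[:,1]-p[1])-p[2],[*c0,.108],loss="soft_l1",f_scale=.003); c0=f.x[:2]
    print("circle",f.x)
    H=P[(P[:,1]<-.02)&(P[:,1]>-.15)&(P[:,2]>.1)&(abs(P[:,0]-.51)<.1)]
    print("handle",len(H),H.min(0),H.max(0),np.median(H,0))
    top=H[H[:,2]>.205]; print(" axis line x vs y",np.polyfit(H[:,1],H[:,0],1), "x 5/95",np.percentile(H[:,0],[5,50,95]))
    B=P[(abs(P[:,0]-.525)<.04)&(abs(P[:,1]+.2)<.04)&(P[:,2]>.015)&(P[:,2]<.08)]; print("bottle",B.mean(0),B.max(0))
    B=P[(abs(P[:,2]-.215)<.006)&(P[:,1]>.09)&(P[:,1]<.3)&(abs(P[:,0]-.5)<.12)]; print("housing",B.min(0),B.max(0))
o=ctrl.observe(); M=R.from_rotvec(o["tcp_rot"]).as_matrix(); print(M.round(3)); 
print("shift tool to (0.5,-.077,.35):",M.T@(np.array([.508,-.077,.35])-o["tcp_pos"]))
E
```

```text
side 2817 plane y= [-0.01588097  0.00741801  0.0429958 ]
circle [0.490052   0.15093054 0.10720454]
handle 232 [ 0.49933477 -0.09949074  0.19767827] [ 0.52272526 -0.02006114  0.21839615] [ 0.5106132  -0.07159605  0.21444781]
 axis line x vs y [0.01227463 0.51152673] x 5/95 [0.50056363 0.5106132  0.52068651]
bottle [ 0.5139117  -0.19417903  0.03888277] [ 0.52810563 -0.17958865  0.06363387]
housing [0.42335477 0.10546124 0.20900098] [0.55895605 0.27355028 0.22067319]
scene 1420 plane y= [-0.00456527  0.01013462  0.04333258]
circle [0.49167972 0.15326514 0.10675103]
handle 200 [ 0.50070706 -0.09770484  0.19564974] [ 0.52450068 -0.02046416  0.2207457 ] [ 0.51744924 -0.06298871  0.21294479]
 axis line x vs y [0.05623355 0.51967252] x 5/95 [0.50593955 0.51744924 0.52302756]
bottle [ 0.5187541  -0.19058903  0.03923984] [ 0.5302546  -0.1741807   0.06544009]
housing [0.4253483  0.09108232 0.20900421] [0.56703488 0.27544321 0.22096236]
[[-0.001  0.423  0.906]
 [-0.001  0.906 -0.423]
 [-1.    -0.001 -0.   ]]
shift tool to (0.5,-.077,.35): [-0.11873017 -0.47954697  0.49292209]
```

Call:
send_rows(
  moves=[
    {"hand": -1, "x": -50},
    {"hand": -1, "x": -100},
    {"hand": -1, "x": -150, "y": -10, "z": 10},
    {"hand": -1, "x": -150, "y": -42, "z": 43, "turn": 0.12},
    {"hand": -1, "x": -150, "y": -74, "z": 76, "turn": 0.24},
    {"hand": -1, "x": -150, "y": -106, "z": 109, "turn": 0.36},
    {"hand": -1, "x": -150, "y": -138, "z": 142, "turn": 0.48},
    {"hand": -1, "x": -150, "y": -170, "z": 176, "turn": 0.6},
    {"hand": -1, "x": -150, "y": -202, "z": 209, "turn": 0.72},
    {"hand": -1, "x": -150, "y": -234, "z": 243, "turn": 0.84},
  ],
  grip_force=60,
)

```text
invalid input at $.moves[0]: expected keys hand, x, y, z, turn
```

```bash
cat > sh.py <<'E'
import sys
from h import *
# shift in tool axes (mm) and turn to world target given
t=np.array(list(map(float,sys.argv[1:4])))
o=ctrl.observe(); M=R.from_rotvec(o["tcp_rot"]).as_matrix()
print(o["time_s"],o["tcp_pos"].round(4),o["qpos"].round(3),o["contact_force"].round(2),o["width"])
print("shift",(M.T@(t-o["tcp_pos"])*1e3).round(1),"turn",np.arctan2(M[1,1],M[0,1]).round(4));print(M.round(3))
E
python3 sh.py 0.511 -0.074 0.27
```

```text
0.1 [0.2642 0.5659 0.2307] [ 1.115  0.424  1.631  0.     1.089 -0.019] [-0.38 -0.41 -0.2 ] 1.0018967631633293
shift [ -38.7 -475.5  494.4] turn 1.134
[[-0.001  0.423  0.906]
 [-0.001  0.906 -0.423]
 [-1.    -0.001 -0.   ]]
```

Call:
send_rows(
  moves=[
    {"hand": -1, "x": -50, "y": 0, "z": 0, "turn": 0},
    {"hand": -1, "x": -100, "y": 0, "z": 0, "turn": 0},
    {"hand": -1, "x": -150, "y": -10, "z": 10, "turn": 0},
    {"hand": -1, "x": -150, "y": -42, "z": 43, "turn": 0.12},
    {"hand": -1, "x": -150, "y": -74, "z": 76, "turn": 0.24},
    {"hand": -1, "x": -150, "y": -106, "z": 109, "turn": 0.36},
    {"hand": -1, "x": -150, "y": -138, "z": 142, "turn": 0.48},
    {"hand": -1, "x": -150, "y": -170, "z": 176, "turn": 0.6},
    {"hand": -1, "x": -150, "y": -202, "z": 209, "turn": 0.72},
    {"hand": -1, "x": -150, "y": -234, "z": 243, "turn": 0.84},
  ],
  grip_force=60,
)

```text
time_s: 1.1
tcp_pos: [0.3856, 0.2497, 0.3812]
tcp_rot: [0.993, 1.332, -0.994]
contact_force: [1.4, -0.0, 0.4]
width: 1.001
```

```bash
python3 sh.py 0.511 -0.074 0.28
```

```text
1.1 [0.3856 0.2497 0.3812] [ 0.549  0.014  1.803 -0.     1.325  0.259] [ 1.42 -0.04  0.43] 1.0009671276460013
shift [101.2  27.8 346. ] turn 0.2894
[[-0.     0.958  0.285]
 [-0.     0.285 -0.958]
 [-1.    -0.     0.   ]]
```

Call:
send_rows(
  moves=[
    {"hand": -1, "x": 0, "y": 4, "z": 48, "turn": 0.06},
    {"hand": -1, "x": 0, "y": 8, "z": 96, "turn": 0.12},
    {"hand": -1, "x": 0, "y": 12, "z": 144, "turn": 0.18},
    {"hand": -1, "x": 0, "y": 16, "z": 192, "turn": 0.24},
    {"hand": -1, "x": 0, "y": 20, "z": 240, "turn": 0.29},
    {"hand": -1, "x": 0, "y": 24, "z": 288, "turn": 0.29},
    {"hand": -1, "x": 20, "y": 28, "z": 330, "turn": 0.29},
    {"hand": -1, "x": 60, "y": 28, "z": 346, "turn": 0.29},
    {"hand": -1, "x": 100, "y": 28, "z": 346, "turn": 0.29},
    {"hand": -1, "x": 100, "y": 28, "z": 346, "turn": 0.29},
  ],
)

```text
time_s: 2.1
tcp_pos: [0.5089, -0.0717, 0.2761]
tcp_rot: [1.204, 1.22, -1.214]
contact_force: [0.6, -0.6, -0.0]
width: 1.003
```

```bash
python3 sh.py 0.511 -0.074 0.187; python3 - <<'E'
from h import *
im,d,K,e,Rm,c=cam("wrist"); P=cloud(d,K,e,Rm).reshape(-1,3)
cv2.imwrite("pics/w1.png",im[...,::-1])
H=P[(P[:,1]<-.02)&(P[:,1]>-.105)&(P[:,2]>.17)&(P[:,2]<.23)&(abs(P[:,0]-.511)<.03)]
print(len(H),H.min(0),H.max(0),np.percentile(H,[5,50,95],0) if len(H) else 0, np.polyfit(H[:,1],H[:,0],1))
E
```

```text
2.1 [ 0.5089 -0.0717  0.2761] [-0.163  0.211  1.823  0.     1.119 -0.166] [ 0.64 -0.61 -0.04] 1.002524151576354
shift [89.1  3.   2.5] turn 0.0025
[[-0.011  1.     0.003]
 [ 0.002  0.003 -1.   ]
 [-1.    -0.011 -0.002]]
4212 [ 0.49762786 -0.09613217  0.20303389] [ 0.522404   -0.02000123  0.21917595] [[ 0.49968849 -0.08924656  0.20943178]
 [ 0.51009725 -0.05407957  0.21571341]
 [ 0.52043588 -0.02317876  0.21780392]] [0.01787136 0.51102215]
```

View pics/w1.png

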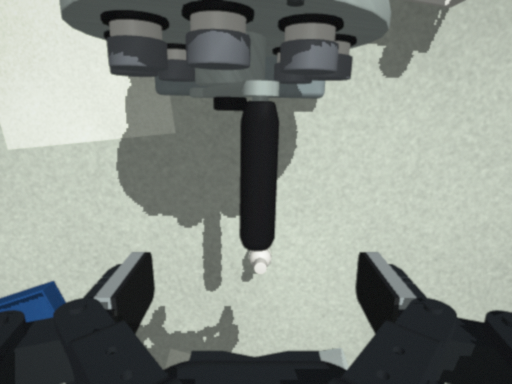

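Wrist view: handle runs down column ~258 (rows 100–248), centred between the open fingers; the bottle (259,262) is below and in front of it. Descend and grip.

Call:
send_rows(
  moves=[
    {"hand": -1, "x": 25, "y": 1, "z": 1, "turn": 0},
    {"hand": -1, "x": 50, "y": 1, "z": 2, "turn": 0},
    {"hand": -1, "x": 75, "y": 1, "z": 2, "turn": 0},
    {"hand": -1, "x": 89, "y": 1, "z": 2, "turn": 0},
    {"hand": 0, "x": 89, "y": 1, "z": 2, "turn": 0},
    {"hand": 1, "x": 89, "y": 1, "z": 2, "turn": 0},
    {"hand": 1, "x": 89, "y": 1, "z": 2, "turn": 0},
    {"hand": 1, "x": 89, "y": 1, "z": 2, "turn": 0},
    {"hand": 1, "x": 89, "y": 1, "z": 2, "turn": 0},
    {"hand": 1, "x": 89, "y": 1, "z": 2, "turn": 0},
  ],
  grip_force=60,
)

```text
time_s: 3.15
tcp_pos: [0.513, -0.0736, 0.1928]
tcp_rot: [1.206, 1.212, -1.207]
contact_force: [-4.7, -0.9, 2.3]
width: 0.255
```

```bash
python3 sh.py 0.511 -0.074 0.187; python3 -c "
from bench import ctrl
print(ctrl.observe())"
```

```text
3.15 [ 0.513  -0.0736  0.1928] [-0.165  0.32   1.895 -0.     0.928 -0.169] [-4.74 -0.94  2.27] 0.25492663492732
shift [ 5.8 -2.   0.4] turn 0.0037
[[-0.001  1.     0.004]
 [-0.     0.004 -1.   ]
 [-1.    -0.001  0.   ]]
{'time_s': 3.15, 'qpos': array([-1.65349023e-01,  3.20131361e-01,  1.89475216e+00, -2.71315055e-04,
        9.27768596e-01, -1.68925818e-01]), 'qd': array([ 0.00113157,  0.00344801,  0.00012879,  0.00089443,  0.00041513,
       -0.00172964]), 'joint_torque': array([  1.09629516, -44.5322299 , -26.45542145,   0.31030817,
        -1.3700651 ,  -0.16459001]), 'tcp_pos': array([ 0.51297844, -0.07360375,  0.19275133]), 'tcp_rot': array([ 1.20590612,  1.21173324, -1.2072583 ]), 'contact_force': array([-4.7399828 , -0.93531747,  2.26637963]), 'wrist_torque': array([-0.13825427,  0.74814737, -0.17828745]), 'width': 0.25492663492732}
```

Call:
send_rows(
  moves=[
    {"hand": 0, "x": 0, "y": 0, "z": 0, "turn": 0},
    {"hand": 0, "x": 0, "y": 0, "z": 0, "turn": 0},
    {"hand": 0, "x": 6, "y": 0, "z": 0, "turn": 0},
    {"hand": 0, "x": 6, "y": 0, "z": 0, "turn": 0},
    {"hand": 1, "x": 6, "y": 0, "z": 0, "turn": 0},
    {"hand": 1, "x": 6, "y": 0, "z": 0, "turn": 0},
    {"hand": 1, "x": 6, "y": 0, "z": 0, "turn": 0},
    {"hand": 1, "x": 6, "y": 0, "z": 0, "turn": 0},
  ],
  grip_force=60,
)

```text
time_s: 3.95
tcp_pos: [0.5132, -0.0736, 0.1862]
tcp_rot: [1.206, 1.212, -1.207]
contact_force: [-2.6, -0.7, 0.3]
width: 0.261
```

```bash
python3 sh.py 0.511 -0.074 0.187; python3 - <<'E'
from h import *
im,d,K,e,Rm,c=cam("side"); np.savez("s2.npz",im=im,P=cloud(d,K,e,Rm),d=d)
cv2.imwrite("pics/s2.png",cv2.resize(im[60:260,100:300],(600,600),interpolation=cv2.INTER_CUBIC)[...,::-1])
E
```

```text
3.95 [ 0.5132 -0.0736  0.1862] [-0.165  0.33   1.899 -0.     0.913 -0.169] [-2.56 -0.75  0.34] 0.26121227860099344
shift [-0.8 -2.2  0.4] turn 0.0037
[[-0.001  1.     0.004]
 [ 0.     0.004 -1.   ]
 [-1.    -0.001 -0.   ]]
```

View pics/s2.png

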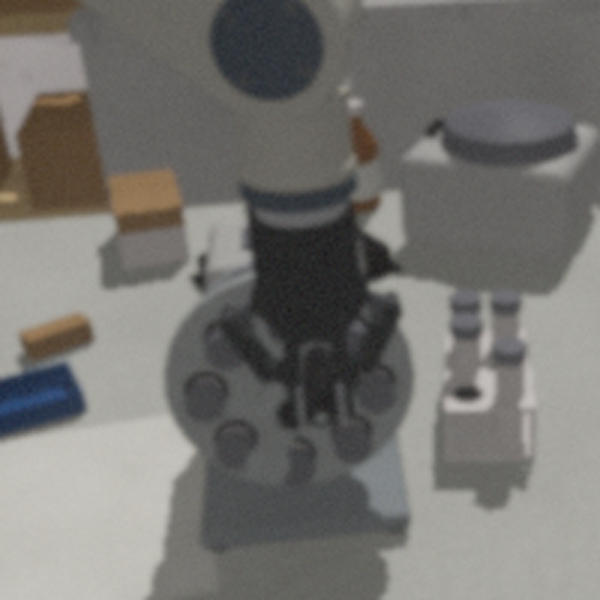

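Handle is held: grasp point ≈(0.513, 0.205), 60 mm from the shaft. Prepare the circle increments.

```bash
cat > arc.py <<'E'
import sys,numpy as np
# th0, step, rows, calls
t0,st,n,c=float(sys.argv[1]),float(sys.argv[2]),int(sys.argv[3]),int(sys.argv[4])
for k in range(c):
    a=t0+k*n*st; th=a+st*np.arange(1,n+1)
    print(round(a,3),[(float(round(60*(np.cos(a)-np.cos(t)),1)),float(round(60*(np.sin(t)-np.sin(a)),1))) for t in th])
E
python3 arc.py .37 .03 5 21
```

```text
0.37 [(0.7, 1.7), (1.4, 3.3), (2.2, 4.9), (3.0, 6.5), (3.9, 8.1)]
0.52 [(0.9, 1.5), (1.9, 3.1), (2.9, 4.6), (3.9, 6.0), (5.0, 7.4)]
0.67 [(1.1, 1.4), (2.3, 2.8), (3.5, 4.1), (4.8, 5.4), (6.1, 6.6)]
0.82 [(1.3, 1.2), (2.7, 2.4), (4.1, 3.5), (5.5, 4.6), (7.0, 5.6)]
0.97 [(1.5, 1.0), (3.0, 1.9), (4.6, 2.8), (6.2, 3.7), (7.8, 4.5)]
1.12 [(1.6, 0.8), (3.3, 1.5), (5.0, 2.1), (6.7, 2.7), (8.4, 3.3)]
1.27 [(1.7, 0.5), (3.5, 1.0), (5.2, 1.4), (7.0, 1.7), (8.8, 2.0)]
1.42 [(1.8, 0.2), (3.6, 0.4), (5.4, 0.6), (7.2, 0.7), (9.0, 0.7)]
1.57 [(1.8, -0.0), (3.6, -0.1), (5.4, -0.2), (7.2, -0.4), (9.0, -0.7)]
1.72 [(1.8, -0.3), (3.5, -0.6), (5.3, -1.0), (7.0, -1.5), (8.8, -2.0)]
1.87 [(1.7, -0.6), (3.4, -1.2), (5.1, -1.8), (6.7, -2.5), (8.4, -3.3)]
2.02 [(1.6, -0.8), (3.2, -1.7), (4.8, -2.6), (6.3, -3.5), (7.8, -4.5)]
2.17 [(1.5, -1.0), (2.9, -2.1), (4.3, -3.2), (5.7, -4.4), (7.0, -5.6)]
2.32 [(1.3, -1.2), (2.6, -2.5), (3.8, -3.9), (5.0, -5.2), (6.1, -6.6)]
2.47 [(1.1, -1.4), (2.2, -2.9), (3.2, -4.4), (4.1, -5.9), (5.1, -7.4)]
2.62 [(0.9, -1.6), (1.7, -3.2), (2.5, -4.8), (3.2, -6.4), (3.9, -8.1)]
2.77 [(0.6, -1.7), (1.2, -3.4), (1.7, -5.1), (2.2, -6.8), (2.6, -8.6)]
2.92 [(0.4, -1.8), (0.7, -3.5), (0.9, -5.3), (1.2, -7.1), (1.3, -8.9)]
3.07 [(0.1, -1.8), (0.1, -3.6), (0.1, -5.4), (0.1, -7.2), (-0.0, -9.0)]
3.22 [(-0.2, -1.8), (-0.4, -3.6), (-0.7, -5.4), (-1.0, -7.1), (-1.4, -8.9)]
3.37 [(-0.4, -1.7), (-0.9, -3.5), (-1.5, -5.2), (-2.0, -6.9), (-2.7, -8.6)]
```

Call:
send_rows(
  moves=[
    {"hand": 1, "x": 0.7, "y": 1.7, "z": 0, "turn": 0},
    {"hand": 1, "x": 1.4, "y": 3.3, "z": 0, "turn": 0},
    {"hand": 1, "x": 2.2, "y": 4.9, "z": 0, "turn": 0},
    {"hand": 1, "x": 3.0, "y": 6.5, "z": 0, "turn": 0},
    {"hand": 1, "x": 3.9, "y": 8.1, "z": 0, "turn": 0},
  ],
)

```text
time_s: 4.5
tcp_pos: [0.5206, -0.0737, 0.1821]
tcp_rot: [1.205, 1.213, -1.208]
contact_force: [-7.1, -2.1, 1.8]
width: 0.261
```

Call:
send_rows(
  moves=[
    {"hand": 1, "x": 0.9, "y": 1.5, "z": 0, "turn": 0},
    {"hand": 1, "x": 1.9, "y": 3.1, "z": 0, "turn": 0},
    {"hand": 1, "x": 2.9, "y": 4.6, "z": 0, "turn": 0},
    {"hand": 1, "x": 3.9, "y": 6.0, "z": 0, "turn": 0},
    {"hand": 1, "x": 5.0, "y": 7.4, "z": 0, "turn": 0},
  ],
)

```text
time_s: 5.0
tcp_pos: [0.5274, -0.0738, 0.1768]
tcp_rot: [1.204, 1.214, -1.209]
contact_force: [-8.0, -4.0, 1.0]
width: 0.265
```

Call:
send_rows(
  moves=[
    {"hand": 1, "x": 1.1, "y": 1.4, "z": 0, "turn": 0},
    {"hand": 1, "x": 2.3, "y": 2.8, "z": 0, "turn": 0},
    {"hand": 1, "x": 3.5, "y": 4.1, "z": 0, "turn": 0},
    {"hand": 1, "x": 4.8, "y": 5.4, "z": 0, "turn": 0},
    {"hand": 1, "x": 6.1, "y": 6.6, "z": 0, "turn": 0},
  ],
)

```text
time_s: 5.5
tcp_pos: [0.5336, -0.0739, 0.1706]
tcp_rot: [1.203, 1.214, -1.21]
contact_force: [-9.3, -4.3, 1.7]
width: 0.256
```

Call:
send_rows(
  moves=[
    {"hand": 1, "x": 1.3, "y": 1.2, "z": 0, "turn": 0},
    {"hand": 1, "x": 2.7, "y": 2.4, "z": 0, "turn": 0},
    {"hand": 1, "x": 4.1, "y": 3.5, "z": 0, "turn": 0},
    {"hand": 1, "x": 5.5, "y": 4.6, "z": 0, "turn": 0},
    {"hand": 1, "x": 7.0, "y": 5.6, "z": 0, "turn": 0},
  ],
)

```text
time_s: 6.0
tcp_pos: [0.5388, -0.074, 0.1635]
tcp_rot: [1.203, 1.215, -1.21]
contact_force: [-8.7, -4.8, 2.3]
width: 0.259
```

Call:
send_rows(
  moves=[
    {"hand": 1, "x": 1.5, "y": 1.0, "z": 0, "turn": 0},
    {"hand": 1, "x": 3.0, "y": 1.9, "z": 0, "turn": 0},
    {"hand": 1, "x": 4.6, "y": 2.8, "z": 0, "turn": 0},
    {"hand": 1, "x": 6.2, "y": 3.7, "z": 0, "turn": 0},
    {"hand": 1, "x": 7.8, "y": 4.5, "z": 0, "turn": 0},
  ],
)

```text
time_s: 6.5
tcp_pos: [0.5429, -0.074, 0.1556]
tcp_rot: [1.202, 1.216, -1.211]
contact_force: [-11.5, -5.5, 1.7]
width: 0.259
```

Call:
send_rows(
  moves=[
    {"hand": 1, "x": 1.6, "y": 0.8, "z": 0, "turn": 0},
    {"hand": 1, "x": 3.3, "y": 1.5, "z": 0, "turn": 0},
    {"hand": 1, "x": 5.0, "y": 2.1, "z": 0, "turn": 0},
    {"hand": 1, "x": 6.7, "y": 2.7, "z": 0, "turn": 0},
    {"hand": 1, "x": 8.4, "y": 3.3, "z": 0, "turn": 0},
  ],
)

```text
time_s: 7.0
tcp_pos: [0.5458, -0.0741, 0.1472]
tcp_rot: [1.202, 1.216, -1.211]
contact_force: [-11.2, -5.9, 3.9]
width: 0.261
```

Call:
send_rows(
  moves=[
    {"hand": 1, "x": 1.7, "y": 0.5, "z": 0, "turn": 0},
    {"hand": 1, "x": 3.5, "y": 1.0, "z": 0, "turn": 0},
    {"hand": 1, "x": 5.2, "y": 1.4, "z": 0, "turn": 0},
    {"hand": 1, "x": 7.0, "y": 1.7, "z": 0, "turn": 0},
    {"hand": 1, "x": 8.8, "y": 2.0, "z": 0, "turn": 0},
  ],
)

```text
time_s: 7.5
tcp_pos: [0.5475, -0.0741, 0.1385]
tcp_rot: [1.202, 1.217, -1.212]
contact_force: [-14.2, -6.4, 6.3]
width: 0.261
```

Call:
send_rows(
  moves=[
    {"hand": 1, "x": 1.8, "y": 0.2, "z": 0, "turn": 0},
    {"hand": 1, "x": 3.6, "y": 0.4, "z": 0, "turn": 0},
    {"hand": 1, "x": 5.4, "y": 0.6, "z": 0, "turn": 0},
    {"hand": 1, "x": 7.2, "y": 0.7, "z": 0, "turn": 0},
    {"hand": 1, "x": 9.0, "y": 0.7, "z": 0, "turn": 0},
  ],
)

```text
time_s: 8.0
tcp_pos: [0.5479, -0.0741, 0.1295]
tcp_rot: [1.201, 1.217, -1.212]
contact_force: [-14.5, -6.0, 8.3]
width: 0.261
```

Call:
send_rows(
  moves=[
    {"hand": 1, "x": 1.8, "y": 0, "z": 0, "turn": 0},
    {"hand": 1, "x": 3.6, "y": -0.1, "z": 0, "turn": 0},
    {"hand": 1, "x": 5.4, "y": -0.2, "z": 0, "turn": 0},
    {"hand": 1, "x": 7.2, "y": -0.4, "z": 0, "turn": 0},
    {"hand": 1, "x": 9.0, "y": -0.7, "z": 0, "turn": 0},
  ],
)

```text
time_s: 8.5
tcp_pos: [0.547, -0.0741, 0.1207]
tcp_rot: [1.201, 1.217, -1.212]
contact_force: [-16.6, -6.8, 10.2]
width: 0.262
```

Call:
send_rows(
  moves=[
    {"hand": 1, "x": 1.8, "y": -0.5, "z": 0.2, "turn": 0},
    {"hand": 1, "x": 3.5, "y": -1.0, "z": 0.4, "turn": 0},
    {"hand": 1, "x": 5.3, "y": -1.6, "z": 0.6, "turn": 0},
    {"hand": 1, "x": 7.0, "y": -2.3, "z": 0.8, "turn": 0},
    {"hand": 1, "x": 8.8, "y": -3.0, "z": 1, "turn": 0},
  ],
)

```text
time_s: 9.0
tcp_pos: [0.5448, -0.0741, 0.1123]
tcp_rot: [1.204, 1.217, -1.211]
contact_force: [-13.6, 1.0, 12.6]
width: 0.262
```

Call:
send_rows(
  moves=[
    {"hand": 1, "x": 1.7, "y": -0.8, "z": 0, "turn": 0},
    {"hand": 1, "x": 3.4, "y": -1.6, "z": 0, "turn": 0},
    {"hand": 1, "x": 5.1, "y": -2.4, "z": 0, "turn": 0},
    {"hand": 1, "x": 6.7, "y": -3.3, "z": 0, "turn": 0},
    {"hand": 1, "x": 8.4, "y": -4.3, "z": 0, "turn": 0},
  ],
)

```text
time_s: 9.5
tcp_pos: [0.5415, -0.0741, 0.1044]
tcp_rot: [1.205, 1.215, -1.209]
contact_force: [-11.8, 0.7, 13.7]
width: 0.257
```

Call:
send_rows(
  moves=[
    {"hand": 1, "x": 1.6, "y": -1.0, "z": 0, "turn": 0},
    {"hand": 1, "x": 3.2, "y": -2.1, "z": 0, "turn": 0},
    {"hand": 1, "x": 4.8, "y": -3.2, "z": 0, "turn": 0},
    {"hand": 1, "x": 6.3, "y": -4.3, "z": 0, "turn": 0},
    {"hand": 1, "x": 7.8, "y": -5.5, "z": 0, "turn": 0},
  ],
)

```text
time_s: 10.0
tcp_pos: [0.5371, -0.074, 0.0971]
tcp_rot: [1.206, 1.213, -1.208]
contact_force: [-8.7, 1.7, 14.9]
width: 0.26
```

Call:
send_rows(
  moves=[
    {"hand": 1, "x": 1.5, "y": -1.0, "z": 0, "turn": 0},
    {"hand": 1, "x": 2.9, "y": -2.1, "z": 0, "turn": 0},
    {"hand": 1, "x": 4.3, "y": -3.2, "z": 0, "turn": 0},
    {"hand": 1, "x": 5.7, "y": -4.4, "z": 0, "turn": 0},
    {"hand": 1, "x": 7.0, "y": -5.6, "z": 0, "turn": 0},
  ],
)

```text
time_s: 10.5
tcp_pos: [0.5319, -0.0739, 0.0904]
tcp_rot: [1.206, 1.213, -1.207]
contact_force: [-8.9, 4.2, 17.8]
width: 0.264
```

Call:
send_rows(
  moves=[
    {"hand": 1, "x": 1.3, "y": -1.2, "z": 0, "turn": 0},
    {"hand": 1, "x": 2.6, "y": -2.5, "z": 0, "turn": 0},
    {"hand": 1, "x": 3.8, "y": -3.9, "z": 0, "turn": 0},
    {"hand": 1, "x": 5.0, "y": -5.2, "z": 0, "turn": 0},
    {"hand": 1, "x": 6.1, "y": -6.6, "z": 0, "turn": 0},
  ],
)

```text
time_s: 11.0
tcp_pos: [0.5259, -0.0739, 0.0847]
tcp_rot: [1.207, 1.212, -1.206]
contact_force: [-8.3, 5.0, 21.4]
width: 0.26
```

Call:
send_rows(
  moves=[
    {"hand": 1, "x": 1.1, "y": -1.4, "z": 0, "turn": 0},
    {"hand": 1, "x": 2.2, "y": -2.9, "z": 0, "turn": 0},
    {"hand": 1, "x": 3.2, "y": -4.4, "z": 0, "turn": 0},
    {"hand": 1, "x": 4.1, "y": -5.9, "z": 0, "turn": 0},
    {"hand": 1, "x": 5.1, "y": -7.4, "z": 0, "turn": 0},
  ],
)

```text
time_s: 11.5
tcp_pos: [0.5196, -0.0738, 0.08]
tcp_rot: [1.208, 1.21, -1.205]
contact_force: [-7.6, 5.6, 23.5]
width: 0.264
```

```bash
cat > data.txt <<'E'
.5206 .1821 -7.1 1.8 1
.5274 .1768 -8.0 1.0 1
.5336 .1706 -9.3 1.7 1
.5388 .1635 -8.7 2.3 1
.5429 .1556 -11.5 1.7 1
.5458 .1472 -11.2 3.9 1
.5475 .1385 -14.2 6.3 1
.5479 .1295 -14.5 8.3 1
.5470 .1207 -16.6 10.2 1
.5448 .1123 -13.6 12.6 1
.5415 .1044 -11.8 13.7 1
.5371 .0971 -8.7 14.9 1
.5319 .0904 -8.9 17.8 1
.5259 .0847 -8.3 21.4 1
.5196 .0800 -7.6 23.5 1
E
cat > fit.py <<'E'
import numpy as np
from scipy.optimize import least_squares
D=np.loadtxt("data.txt"); x,z,fx,fz,s=D.T
c=least_squares(lambda p:np.hypot(x-p[0],z-p[1])-.06,[.489,.131]).x
th=np.arctan2(x-c[0],z-c[1]); th=np.where(th<0,th+2*np.pi,th)
# force on tool along increasing th; resisting torque -> hand supplies T=-F.t
T=-(fx*np.cos(th)-fz*np.sin(th))*.06; Fr=fx*np.sin(th)+fz*np.cos(th)
print("centre",c,"rms",np.std(np.hypot(x-c[0],z-c[1])))
print(np.c_[th,T,Fr].round(3).tolist() if 0 else "\n".join(f"{a:.2f} {b:.3f} {r:.1f}" for a,b,r in zip(th,T,Fr)))
# heavy lump at angle th+phi from top: gravity torque +M sin(th+phi) (towards growing th) -> T = drag*s - M sin(th+phi)
for fd in (1,0):
    if fd: A=np.c_[-np.sin(th),-np.cos(th)]; y=T-.27*s
    else: A=np.c_[-np.sin(th),-np.cos(th),s]; y=T
    k,r,_,_=np.linalg.lstsq(A,y,rcond=None); C=np.linalg.inv(A.T@A)
    sd=np.sqrt(r/(len(y)-len(k))); phi=np.arctan2(k[1],k[0]); M=np.hypot(k[0],k[1])
    print("M",M,"phi",phi,"drag",k[2:],"sd",sd,"th_final=",(np.pi-phi)%(2*np.pi),"+-",sd*np.sqrt(C[0,0]+C[1,1])/M/1.4)
E
python3 fit.py
```

```text
centre [0.48802299 0.13142285] rms 0.00013616501461235337
0.57 0.417 -2.3
0.71 0.402 -4.5
0.86 0.441 -5.9
1.01 0.395 -6.1
1.16 0.372 -9.8
1.30 0.403 -9.8
1.45 0.476 -13.4
1.60 0.470 -14.8
1.75 0.424 -18.2
1.90 0.456 -16.9
2.04 0.414 -16.7
2.18 0.433 -15.7
2.32 0.415 -18.7
2.46 0.422 -21.9
2.59 0.349 -24.0
M 0.18058144357292705 phi 3.1387642887354246 drag [] sd [0.03343076] th_final= 0.002828364854368548 +- [0.0736457]
M 0.10294304549141133 phi -3.1349851829680513 drag [0.33558981] sd [0.03181371] th_final= 6.276577836557845 +- [0.37198059]
```

Call:
send_rows(
  moves=[
    {"hand": 1, "x": 0.5, "y": -1.6, "z": 0, "turn": 0},
    {"hand": 1, "x": 0.9, "y": -3.2, "z": -0.1, "turn": 0},
    {"hand": 1, "x": 1.3, "y": -4.8, "z": -0.2, "turn": 0},
    {"hand": 1, "x": 1.6, "y": -6.4, "z": -0.3, "turn": 0},
    {"hand": 1, "x": 1.9, "y": -8.1, "z": -0.4, "turn": 0},
  ],
)

```text
time_s: 12.0
tcp_pos: [0.5139, -0.0737, 0.0779]
tcp_rot: [1.211, 1.206, -1.202]
contact_force: [4.1, 6.1, 5.3]
width: 0.26
```

Call:
send_rows(
  moves=[
    {"hand": 1, "x": 0.2, "y": -1.7, "z": 0, "turn": 0},
    {"hand": 1, "x": 0.4, "y": -3.4, "z": -0.1, "turn": 0},
    {"hand": 1, "x": 0.5, "y": -5.1, "z": -0.1, "turn": 0},
    {"hand": 1, "x": 0.6, "y": -6.8, "z": -0.2, "turn": 0},
    {"hand": 1, "x": 0.6, "y": -8.6, "z": -0.3, "turn": 0},
  ],
)

```text
time_s: 12.5
tcp_pos: [0.5062, -0.0735, 0.0759]
tcp_rot: [1.211, 1.204, -1.201]
contact_force: [11.6, 3.7, -17.5]
width: 0.259
```

Call:
send_rows(
  moves=[
    {"hand": 1, "x": 0.4, "y": -1.8, "z": 0, "turn": 0},
    {"hand": 1, "x": 0.7, "y": -3.5, "z": 0, "turn": 0},
    {"hand": 1, "x": 0.9, "y": -5.3, "z": 0, "turn": 0},
    {"hand": 1, "x": 1.2, "y": -7.1, "z": 0, "turn": 0},
    {"hand": 1, "x": 1.3, "y": -8.9, "z": 0, "turn": 0},
  ],
)

```text
time_s: 13.0
tcp_pos: [0.4952, -0.0733, 0.0734]
tcp_rot: [1.209, 1.208, -1.204]
contact_force: [8.8, 5.7, -19.0]
width: 0.257
```

Call:
send_rows(
  moves=[
    {"hand": 1, "x": 0.1, "y": -1.8, "z": 0, "turn": 0},
    {"hand": 1, "x": 0.1, "y": -3.6, "z": 0, "turn": 0},
    {"hand": 1, "x": 0.1, "y": -5.4, "z": 0, "turn": 0},
    {"hand": 1, "x": 0.1, "y": -7.2, "z": 0, "turn": 0},
    {"hand": 1, "x": 0, "y": -9.0, "z": 0, "turn": 0},
  ],
)

```text
time_s: 13.5
tcp_pos: [0.4842, -0.0731, 0.0729]
tcp_rot: [1.208, 1.212, -1.206]
contact_force: [4.2, 5.3, -18.1]
width: 0.258
```

```bash
python3 sh.py .488 -.074 .0714; python3 arc.py 3.22 .03 5 23
```

```text
13.5 [ 0.4842 -0.0731  0.0729] [-1.750e-01  4.880e-01  2.018e+00  2.000e-03  6.370e-01 -1.800e-01] [  4.22   5.33 -18.1 ] 0.25765480294061466
shift [1.5 3.8 0.9] turn 0.0031
[[-0.     1.     0.003]
 [ 0.001  0.003 -1.   ]
 [-1.    -0.    -0.001]]
3.22 [(-0.2, -1.8), (-0.4, -3.6), (-0.7, -5.4), (-1.0, -7.1), (-1.4, -8.9)]
3.37 [(-0.4, -1.7), (-0.9, -3.5), (-1.5, -5.2), (-2.0, -6.9), (-2.7, -8.6)]
3.52 [(-0.7, -1.7), (-1.4, -3.3), (-2.2, -4.9), (-3.1, -6.5), (-3.9, -8.1)]
3.67 [(-0.9, -1.5), (-1.9, -3.1), (-2.9, -4.5), (-4.0, -6.0), (-5.1, -7.4)]
3.82 [(-1.2, -1.4), (-2.3, -2.7), (-3.6, -4.0), (-4.8, -5.3), (-6.2, -6.6)]
3.97 [(-1.3, -1.2), (-2.7, -2.4), (-4.1, -3.5), (-5.6, -4.5), (-7.1, -5.6)]
4.12 [(-1.5, -1.0), (-3.0, -1.9), (-4.6, -2.8), (-6.2, -3.7), (-7.8, -4.4)]
4.27 [(-1.6, -0.7), (-3.3, -1.4), (-5.0, -2.1), (-6.7, -2.7), (-8.4, -3.2)]
4.42 [(-1.7, -0.5), (-3.5, -0.9), (-5.2, -1.3), (-7.0, -1.7), (-8.8, -1.9)]
4.57 [(-1.8, -0.2), (-3.6, -0.4), (-5.4, -0.5), (-7.2, -0.6), (-9.0, -0.6)]
4.72 [(-1.8, 0.0), (-3.6, 0.1), (-5.4, 0.3), (-7.2, 0.5), (-9.0, 0.7)]
4.87 [(-1.8, 0.3), (-3.5, 0.7), (-5.3, 1.1), (-7.0, 1.6), (-8.7, 2.1)]
5.02 [(-1.7, 0.6), (-3.4, 1.2), (-5.1, 1.9), (-6.7, 2.6), (-8.3, 3.4)]
5.17 [(-1.6, 0.8), (-3.2, 1.7), (-4.7, 2.6), (-6.3, 3.6), (-7.7, 4.6)]
5.32 [(-1.5, 1.0), (-2.9, 2.1), (-4.3, 3.3), (-5.7, 4.5), (-7.0, 5.7)]
5.47 [(-1.3, 1.3), (-2.5, 2.6), (-3.8, 3.9), (-4.9, 5.2), (-6.1, 6.7)]
5.62 [(-1.1, 1.4), (-2.1, 2.9), (-3.1, 4.4), (-4.1, 5.9), (-5.0, 7.5)]
5.77 [(-0.9, 1.6), (-1.7, 3.2), (-2.4, 4.8), (-3.2, 6.5), (-3.8, 8.1)]
5.92 [(-0.6, 1.7), (-1.2, 3.4), (-1.7, 5.1), (-2.1, 6.9), (-2.6, 8.6)]
6.07 [(-0.4, 1.8), (-0.7, 3.5), (-0.9, 5.3), (-1.1, 7.1), (-1.2, 8.9)]
6.22 [(-0.1, 1.8), (-0.1, 3.6), (-0.1, 5.4), (-0.0, 7.2), (0.1, 9.0)]
6.37 [(0.2, 1.8), (0.4, 3.6), (0.7, 5.4), (1.1, 7.1), (1.4, 8.9)]
6.52 [(0.4, 1.7), (0.9, 3.5), (1.5, 5.2), (2.1, 6.9), (2.8, 8.6)]
```

Call:
send_rows(
  moves=[
    {"hand": 1, "x": 0.1, "y": -1.8, "z": -0.1, "turn": 0},
    {"hand": 1, "x": 0.2, "y": -3.6, "z": -0.2, "turn": 0},
    {"hand": 1, "x": 0.2, "y": -5.4, "z": -0.3, "turn": 0},
    {"hand": 1, "x": 0.2, "y": -7.1, "z": -0.4, "turn": 0},
    {"hand": 1, "x": 0.1, "y": -8.9, "z": -0.5, "turn": 0},
  ],
)

```text
time_s: 14.0
tcp_pos: [0.4756, -0.0729, 0.0736]
tcp_rot: [1.208, 1.211, -1.206]
contact_force: [2.3, 4.7, -9.0]
width: 0.259
```

Call:
send_rows(
  moves=[
    {"hand": 1, "x": -0.4, "y": -1.7, "z": 0, "turn": 0},
    {"hand": 1, "x": -0.9, "y": -3.5, "z": 0, "turn": 0},
    {"hand": 1, "x": -1.5, "y": -5.2, "z": 0, "turn": 0},
    {"hand": 1, "x": -2.0, "y": -6.9, "z": 0, "turn": 0},
    {"hand": 1, "x": -2.7, "y": -8.6, "z": 0, "turn": 0},
  ],
)

```text
time_s: 14.5
tcp_pos: [0.4662, -0.0727, 0.0763]
tcp_rot: [1.207, 1.212, -1.207]
contact_force: [0.2, 6.3, -10.2]
width: 0.259
```

Call:
send_rows(
  moves=[
    {"hand": 1, "x": -0.7, "y": -1.7, "z": 0, "turn": 0},
    {"hand": 1, "x": -1.4, "y": -3.3, "z": 0, "turn": 0},
    {"hand": 1, "x": -2.2, "y": -4.9, "z": 0, "turn": 0},
    {"hand": 1, "x": -3.1, "y": -6.5, "z": 0, "turn": 0},
    {"hand": 1, "x": -3.9, "y": -8.1, "z": 0, "turn": 0},
  ],
)

```text
time_s: 15.0
tcp_pos: [0.4577, -0.0726, 0.0802]
tcp_rot: [1.207, 1.213, -1.207]
contact_force: [-0.5, 7.2, -7.5]
width: 0.262
```

Call:
send_rows(
  moves=[
    {"hand": 1, "x": -0.9, "y": -1.5, "z": 0, "turn": 0},
    {"hand": 1, "x": -1.9, "y": -3.1, "z": 0, "turn": 0},
    {"hand": 1, "x": -2.9, "y": -4.5, "z": 0, "turn": 0},
    {"hand": 1, "x": -4.0, "y": -6.0, "z": 0, "turn": 0},
    {"hand": 1, "x": -5.1, "y": -7.4, "z": 0, "turn": 0},
  ],
)

```text
time_s: 15.5
tcp_pos: [0.45, -0.0725, 0.0853]
tcp_rot: [1.207, 1.214, -1.208]
contact_force: [-1.3, 7.6, -7.6]
width: 0.258
```

Call:
send_rows(
  moves=[
    {"hand": 1, "x": -1.2, "y": -1.4, "z": -0.1, "turn": 0},
    {"hand": 1, "x": -2.3, "y": -2.7, "z": -0.2, "turn": 0},
    {"hand": 1, "x": -3.6, "y": -4.0, "z": -0.3, "turn": 0},
    {"hand": 1, "x": -4.8, "y": -5.3, "z": -0.4, "turn": 0},
    {"hand": 1, "x": -6.2, "y": -6.6, "z": -0.5, "turn": 0},
  ],
)

```text
time_s: 16.0
tcp_pos: [0.4434, -0.0723, 0.0916]
tcp_rot: [1.206, 1.214, -1.208]
contact_force: [-3.3, 4.3, -6.3]
width: 0.261
```

Call:
send_rows(
  moves=[
    {"hand": 1, "x": -1.3, "y": -1.2, "z": 0, "turn": 0},
    {"hand": 1, "x": -2.7, "y": -2.4, "z": 0, "turn": 0},
    {"hand": 1, "x": -4.1, "y": -3.5, "z": 0, "turn": 0},
    {"hand": 1, "x": -5.6, "y": -4.5, "z": 0, "turn": 0},
    {"hand": 1, "x": -7.1, "y": -5.6, "z": 0, "turn": 0},
  ],
)

```text
time_s: 16.5
tcp_pos: [0.4377, -0.0722, 0.0988]
tcp_rot: [1.207, 1.214, -1.208]
contact_force: [-1.2, 6.4, -5.1]
width: 0.258
```

Call:
send_rows(
  moves=[
    {"hand": 1, "x": -1.5, "y": -1.0, "z": 0, "turn": 0},
    {"hand": 1, "x": -3.0, "y": -1.9, "z": 0, "turn": 0},
    {"hand": 1, "x": -4.6, "y": -2.8, "z": 0, "turn": 0},
    {"hand": 1, "x": -6.2, "y": -3.7, "z": 0, "turn": 0},
    {"hand": 1, "x": -7.8, "y": -4.4, "z": 0, "turn": 0},
  ],
)

```text
time_s: 17.0
tcp_pos: [0.4332, -0.0722, 0.1066]
tcp_rot: [1.207, 1.214, -1.208]
contact_force: [-2.7, 6.3, -3.7]
width: 0.261
```

Call:
send_rows(
  moves=[
    {"hand": 1, "x": -1.6, "y": -0.7, "z": 0, "turn": 0},
    {"hand": 1, "x": -3.3, "y": -1.4, "z": 0, "turn": 0},
    {"hand": 1, "x": -5.0, "y": -2.1, "z": 0, "turn": 0},
    {"hand": 1, "x": -6.7, "y": -2.7, "z": 0, "turn": 0},
    {"hand": 1, "x": -8.4, "y": -3.2, "z": 0, "turn": 0},
  ],
)

```text
time_s: 17.5
tcp_pos: [0.43, -0.0721, 0.1151]
tcp_rot: [1.207, 1.214, -1.208]
contact_force: [-3.3, 7.3, -2.9]
width: 0.261
```

Call:
send_rows(
  moves=[
    {"hand": 1, "x": -1.7, "y": -0.5, "z": 0, "turn": 0},
    {"hand": 1, "x": -3.5, "y": -0.9, "z": 0, "turn": 0},
    {"hand": 1, "x": -5.2, "y": -1.3, "z": 0, "turn": 0},
    {"hand": 1, "x": -7.0, "y": -1.7, "z": 0, "turn": 0},
    {"hand": 1, "x": -8.8, "y": -1.9, "z": 0, "turn": 0},
  ],
)

```text
time_s: 18.0
tcp_pos: [0.4281, -0.072, 0.1239]
tcp_rot: [1.207, 1.214, -1.208]
contact_force: [-3.5, 7.7, -1.5]
width: 0.259
```

Call:
send_rows(
  moves=[
    {"hand": 1, "x": -1.8, "y": -0.2, "z": 0, "turn": 0},
    {"hand": 1, "x": -3.6, "y": -0.4, "z": 0, "turn": 0},
    {"hand": 1, "x": -5.4, "y": -0.5, "z": 0, "turn": 0},
    {"hand": 1, "x": -7.2, "y": -0.6, "z": 0, "turn": 0},
    {"hand": 1, "x": -9.0, "y": -0.6, "z": 0, "turn": 0},
  ],
)

```text
time_s: 18.5
tcp_pos: [0.4275, -0.072, 0.1329]
tcp_rot: [1.207, 1.214, -1.208]
contact_force: [-3.6, 7.5, -2.0]
width: 0.259
```

Call:
send_rows(
  moves=[
    {"hand": 1, "x": -1.8, "y": 0, "z": 0, "turn": 0},
    {"hand": 1, "x": -3.6, "y": 0.1, "z": 0, "turn": 0},
    {"hand": 1, "x": -5.4, "y": 0.3, "z": 0, "turn": 0},
    {"hand": 1, "x": -7.2, "y": 0.5, "z": 0, "turn": 0},
    {"hand": 1, "x": -9.0, "y": 0.7, "z": 0, "turn": 0},
  ],
)

```text
time_s: 19.0
tcp_pos: [0.4283, -0.0721, 0.142]
tcp_rot: [1.207, 1.214, -1.208]
contact_force: [-3.0, 7.4, -1.0]
width: 0.26
```

```bash
cat >> data.txt <<'E'
.5139 .0779 4.1 5.3 1
.5062 .0759 11.6 -17.5 1
.4952 .0734 8.8 -19.0 1
.4842 .0729 4.2 -18.1 1
.4756 .0736 2.3 -9.0 1
.4662 .0763 .2 -10.2 1
.4577 .0802 -.5 -7.5 1
.45 .0853 -1.3 -7.6 1
.4434 .0916 -3.3 -6.3 1
.4377 .0988 -1.2 -5.1 1
.4332 .1066 -2.7 -3.7 1
.43 .1151 -3.3 -2.9 1
.4281 .1239 -3.5 -1.5 1
.4275 .1329 -3.6 -2.0 1
.4283 .1420 -3.0 -1.0 1
E
python3 fit.py
```

```text
centre [0.48784719 0.13200783] rms 0.00042052837220107886
0.58 0.416 -2.4
0.72 0.400 -4.5
0.87 0.438 -6.0
1.02 0.392 -6.2
1.17 0.366 -9.9
1.31 0.397 -9.8
1.46 0.468 -13.4
1.61 0.461 -14.8
1.76 0.414 -18.2
1.90 0.448 -17.0
2.05 0.407 -16.8
2.19 0.428 -15.7
2.33 0.410 -18.7
2.46 0.417 -21.9
2.59 0.346 -24.0
2.69 0.360 -3.0
2.83 0.335 20.2
3.02 0.382 19.9
3.20 0.318 17.8
3.35 0.246 8.3
3.51 0.233 9.4
3.67 0.200 6.7
3.82 0.226 6.7
3.97 0.147 6.7
4.13 0.215 3.8
4.28 0.133 4.0
4.43 0.111 4.0
4.58 0.061 3.7
4.73 0.123 3.6
4.88 0.089 2.8
M 0.1708545616371191 phi 2.9913490784194865 drag [] sd [0.03475859] th_final= 0.15024357517030662 +- [0.05426428]
M 0.16585798122177042 phi 3.0391406646410903 drag [0.28039478] sd [0.03423968] th_final= 0.10245198894870278 +- [0.06267909]
```

Call:
send_rows(
  moves=[
    {"hand": 1, "x": -1.8, "y": 0.3, "z": -0.1, "turn": 0},
    {"hand": 1, "x": -3.5, "y": 0.7, "z": -0.2, "turn": 0},
    {"hand": 1, "x": -5.3, "y": 1.1, "z": -0.3, "turn": 0},
    {"hand": 1, "x": -7.0, "y": 1.6, "z": -0.4, "turn": 0},
    {"hand": 1, "x": -8.7, "y": 2.1, "z": -0.5, "turn": 0},
  ],
)

```text
time_s: 19.5
tcp_pos: [0.4306, -0.072, 0.1507]
tcp_rot: [1.206, 1.213, -1.207]
contact_force: [-3.1, 3.3, -0.8]
width: 0.259
```

Call:
send_rows(
  moves=[
    {"hand": 1, "x": -1.7, "y": 0.6, "z": 0, "turn": 0},
    {"hand": 1, "x": -3.4, "y": 1.2, "z": 0, "turn": 0},
    {"hand": 1, "x": -5.1, "y": 1.9, "z": 0, "turn": 0},
    {"hand": 1, "x": -6.7, "y": 2.6, "z": 0, "turn": 0},
    {"hand": 1, "x": -8.3, "y": 3.4, "z": 0, "turn": 0},
  ],
)

```text
time_s: 20.0
tcp_pos: [0.4341, -0.0721, 0.1591]
tcp_rot: [1.206, 1.213, -1.207]
contact_force: [-2.8, 3.1, 0.1]
width: 0.26
```

Call:
send_rows(
  moves=[
    {"hand": 1, "x": -1.6, "y": 0.8, "z": 0, "turn": 0},
    {"hand": 1, "x": -3.2, "y": 1.7, "z": 0, "turn": 0},
    {"hand": 1, "x": -4.7, "y": 2.6, "z": 0, "turn": 0},
    {"hand": 1, "x": -6.3, "y": 3.6, "z": 0, "turn": 0},
    {"hand": 1, "x": -7.7, "y": 4.6, "z": 0, "turn": 0},
  ],
)

```text
time_s: 20.5
tcp_pos: [0.4389, -0.0722, 0.1669]
tcp_rot: [1.206, 1.213, -1.207]
contact_force: [-3.9, 3.4, 0.7]
width: 0.258
```

Call:
send_rows(
  moves=[
    {"hand": 1, "x": -1.5, "y": 1.0, "z": 0, "turn": 0},
    {"hand": 1, "x": -2.9, "y": 2.1, "z": 0, "turn": 0},
    {"hand": 1, "x": -4.3, "y": 3.3, "z": 0, "turn": 0},
    {"hand": 1, "x": -5.7, "y": 4.5, "z": 0, "turn": 0},
    {"hand": 1, "x": -7.0, "y": 5.7, "z": 0, "turn": 0},
  ],
)

```text
time_s: 21.0
tcp_pos: [0.4448, -0.0723, 0.174]
tcp_rot: [1.206, 1.212, -1.207]
contact_force: [-3.4, 3.0, 1.0]
width: 0.258
```

Call:
send_rows(
  moves=[
    {"hand": 1, "x": -1.3, "y": 1.3, "z": 0, "turn": 0},
    {"hand": 1, "x": -2.5, "y": 2.6, "z": 0, "turn": 0},
    {"hand": 1, "x": -3.8, "y": 3.9, "z": 0, "turn": 0},
    {"hand": 1, "x": -4.9, "y": 5.2, "z": 0, "turn": 0},
    {"hand": 1, "x": -6.1, "y": 6.7, "z": 0, "turn": 0},
  ],
)

```text
time_s: 21.5
tcp_pos: [0.4519, -0.0725, 0.1801]
tcp_rot: [1.206, 1.212, -1.207]
contact_force: [-4.2, 2.7, 1.4]
width: 0.265
```

Call:
send_rows(
  moves=[
    {"hand": 1, "x": -1.1, "y": 1.4, "z": 0, "turn": 0},
    {"hand": 1, "x": -2.1, "y": 2.9, "z": 0, "turn": 0},
    {"hand": 1, "x": -3.1, "y": 4.4, "z": 0, "turn": 0},
    {"hand": 1, "x": -4.1, "y": 5.9, "z": 0, "turn": 0},
    {"hand": 1, "x": -5.0, "y": 7.5, "z": 0, "turn": 0},
  ],
)

```text
time_s: 22.0
tcp_pos: [0.4597, -0.0726, 0.1851]
tcp_rot: [1.206, 1.211, -1.206]
contact_force: [-3.3, 3.0, 0.7]
width: 0.257
```

Continue over the top to about +0.8 rad.

Call:
send_rows(
  moves=[
    {"hand": 1, "x": -0.9, "y": 1.6, "z": 0, "turn": 0},
    {"hand": 1, "x": -1.7, "y": 3.2, "z": 0, "turn": 0},
    {"hand": 1, "x": -2.4, "y": 4.8, "z": 0, "turn": 0},
    {"hand": 1, "x": -3.2, "y": 6.5, "z": 0, "turn": 0},
    {"hand": 1, "x": -3.8, "y": 8.1, "z": 0, "turn": 0},
  ],
)

```text
time_s: 22.5
tcp_pos: [0.4678, -0.0727, 0.1887]
tcp_rot: [1.206, 1.211, -1.206]
contact_force: [-1.3, -0.1, -3.3]
width: 0.259
```

Call:
send_rows(
  moves=[
    {"hand": 1, "x": -0.6, "y": 1.7, "z": 0, "turn": 0},
    {"hand": 1, "x": -1.2, "y": 3.4, "z": 0, "turn": 0},
    {"hand": 1, "x": -1.7, "y": 5.1, "z": 0, "turn": 0},
    {"hand": 1, "x": -2.1, "y": 6.9, "z": 0, "turn": 0},
    {"hand": 1, "x": -2.6, "y": 8.6, "z": 0, "turn": 0},
  ],
)

```text
time_s: 23.0
tcp_pos: [0.4762, -0.0728, 0.1912]
tcp_rot: [1.206, 1.211, -1.207]
contact_force: [-2.3, -3.9, -7.1]
width: 0.258
```

Call:
send_rows(
  moves=[
    {"hand": 1, "x": -0.4, "y": 1.8, "z": 0, "turn": 0},
    {"hand": 1, "x": -0.7, "y": 3.5, "z": 0, "turn": 0},
    {"hand": 1, "x": -0.9, "y": 5.3, "z": 0, "turn": 0},
    {"hand": 1, "x": -1.1, "y": 7.1, "z": 0, "turn": 0},
    {"hand": 1, "x": -1.2, "y": 8.9, "z": 0, "turn": 0},
  ],
)

```text
time_s: 23.5
tcp_pos: [0.4845, -0.073, 0.1922]
tcp_rot: [1.205, 1.212, -1.208]
contact_force: [-3.6, -6.3, -6.6]
width: 0.262
```

Call:
send_rows(
  moves=[
    {"hand": 1, "x": -0.1, "y": 1.8, "z": 0, "turn": 0},
    {"hand": 1, "x": -0.1, "y": 3.6, "z": 0, "turn": 0},
    {"hand": 1, "x": -0.1, "y": 5.4, "z": 0, "turn": 0},
    {"hand": 1, "x": 0, "y": 7.2, "z": 0, "turn": 0},
    {"hand": 1, "x": 0.1, "y": 9.0, "z": 0, "turn": 0},
  ],
)

```text
time_s: 24.0
tcp_pos: [0.4931, -0.0731, 0.192]
tcp_rot: [1.204, 1.212, -1.208]
contact_force: [-6.0, -7.0, -6.9]
width: 0.259
```

Call:
send_rows(
  moves=[
    {"hand": 1, "x": 0.2, "y": 1.8, "z": 0, "turn": 0},
    {"hand": 1, "x": 0.4, "y": 3.6, "z": 0, "turn": 0},
    {"hand": 1, "x": 0.7, "y": 5.4, "z": 0, "turn": 0},
    {"hand": 1, "x": 1.1, "y": 7.1, "z": 0, "turn": 0},
    {"hand": 1, "x": 1.4, "y": 8.9, "z": 0, "turn": 0},
  ],
)

```text
time_s: 24.5
tcp_pos: [0.5017, -0.0733, 0.1906]
tcp_rot: [1.203, 1.213, -1.209]
contact_force: [-7.0, -7.5, -6.7]
width: 0.259
```

Call:
send_rows(
  moves=[
    {"hand": 1, "x": 0.4, "y": 1.7, "z": 0, "turn": 0},
    {"hand": 1, "x": 0.9, "y": 3.5, "z": 0, "turn": 0},
    {"hand": 1, "x": 1.5, "y": 5.2, "z": 0, "turn": 0},
    {"hand": 1, "x": 2.1, "y": 6.9, "z": 0, "turn": 0},
    {"hand": 1, "x": 2.8, "y": 8.6, "z": 0, "turn": 0},
  ],
)

```text
time_s: 25.0
tcp_pos: [0.5101, -0.0734, 0.1878]
tcp_rot: [1.203, 1.213, -1.209]
contact_force: [-7.1, -8.8, -3.6]
width: 0.266
```

```bash
python3 arc.py .39 .03 5 2;python3 arc.py .69 -.03 5 7
```

```text
0.39 [(0.7, 1.7), (1.5, 3.3), (2.3, 4.9), (3.1, 6.5), (4.0, 8.0)]
0.54 [(0.9, 1.5), (1.9, 3.0), (3.0, 4.5), (4.1, 5.9), (5.2, 7.3)]
0.69 [(-1.1, -1.4), (-2.2, -2.8), (-3.2, -4.3), (-4.2, -5.8), (-5.2, -7.3)]
0.54 [(-0.9, -1.6), (-1.8, -3.1), (-2.6, -4.8), (-3.3, -6.4), (-4.0, -8.0)]
0.39 [(-0.7, -1.7), (-1.3, -3.4), (-1.8, -5.1), (-2.3, -6.8), (-2.8, -8.5)]
0.24 [(-0.4, -1.8), (-0.8, -3.5), (-1.0, -5.3), (-1.3, -7.1), (-1.5, -8.9)]
0.09 [(-0.1, -1.8), (-0.2, -3.6), (-0.2, -5.4), (-0.2, -7.2), (-0.1, -9.0)]
-0.06 [(0.1, -1.8), (0.3, -3.6), (0.6, -5.4), (0.9, -7.1), (1.2, -8.9)]
-0.21 [(0.4, -1.8), (0.9, -3.5), (1.4, -5.2), (1.9, -6.9), (2.5, -8.6)]
```

Call:
send_rows(
  moves=[
    {"hand": 1, "x": 0.7, "y": 1.7, "z": 0.2, "turn": 0},
    {"hand": 1, "x": 1.5, "y": 3.3, "z": 0.4, "turn": 0},
    {"hand": 1, "x": 2.3, "y": 4.9, "z": 0.6, "turn": 0},
    {"hand": 1, "x": 3.1, "y": 6.5, "z": 0.7, "turn": 0},
    {"hand": 1, "x": 4.0, "y": 8.0, "z": 0.8, "turn": 0},
  ],
)

```text
time_s: 25.5
tcp_pos: [0.518, -0.0736, 0.1839]
tcp_rot: [1.204, 1.214, -1.209]
contact_force: [-8.3, -6.4, -2.0]
width: 0.261
```

Call:
send_rows(
  moves=[
    {"hand": 1, "x": 0.9, "y": 1.5, "z": 0, "turn": 0},
    {"hand": 1, "x": 1.9, "y": 3.0, "z": 0, "turn": 0},
    {"hand": 1, "x": 3.0, "y": 4.5, "z": 0, "turn": 0},
    {"hand": 1, "x": 4.1, "y": 5.9, "z": 0, "turn": 0},
    {"hand": 1, "x": 5.2, "y": 7.3, "z": 0, "turn": 0},
  ],
)

```text
time_s: 26.0
tcp_pos: [0.5253, -0.0737, 0.1788]
tcp_rot: [1.203, 1.214, -1.209]
contact_force: [-8.7, -6.0, -0.7]
width: 0.259
```

Call:
send_rows(
  moves=[
    {"hand": 1, "x": -1.1, "y": -1.4, "z": 0, "turn": 0},
    {"hand": 1, "x": -2.2, "y": -2.8, "z": 0, "turn": 0},
    {"hand": 1, "x": -3.2, "y": -4.3, "z": 0, "turn": 0},
    {"hand": 1, "x": -4.2, "y": -5.8, "z": 0, "turn": 0},
    {"hand": 1, "x": -5.2, "y": -7.3, "z": 0, "turn": 0},
  ],
)

```text
time_s: 26.5
tcp_pos: [0.5189, -0.0736, 0.1836]
tcp_rot: [1.205, 1.212, -1.208]
contact_force: [-2.3, -5.2, -9.0]
width: 0.259
```

Call:
send_rows(
  moves=[
    {"hand": 1, "x": -0.9, "y": -1.6, "z": 0, "turn": 0},
    {"hand": 1, "x": -1.8, "y": -3.1, "z": 0, "turn": 0},
    {"hand": 1, "x": -2.6, "y": -4.8, "z": 0, "turn": 0},
    {"hand": 1, "x": -3.3, "y": -6.4, "z": 0, "turn": 0},
    {"hand": 1, "x": -4.0, "y": -8.0, "z": 0, "turn": 0},
  ],
)

```text
time_s: 27.0
tcp_pos: [0.5112, -0.0735, 0.1876]
tcp_rot: [1.205, 1.212, -1.207]
contact_force: [-2.4, -4.9, -11.8]
width: 0.259
```

Call:
send_rows(
  moves=[
    {"hand": 1, "x": -0.7, "y": -1.7, "z": 0, "turn": 0},
    {"hand": 1, "x": -1.3, "y": -3.4, "z": 0, "turn": 0},
    {"hand": 1, "x": -1.8, "y": -5.1, "z": 0, "turn": 0},
    {"hand": 1, "x": -2.3, "y": -6.8, "z": 0, "turn": 0},
    {"hand": 1, "x": -2.8, "y": -8.5, "z": 0, "turn": 0},
  ],
)

```text
time_s: 27.5
tcp_pos: [0.5028, -0.0733, 0.1906]
tcp_rot: [1.206, 1.211, -1.207]
contact_force: [0.5, -4.8, -15.6]
width: 0.259
```

Call:
send_rows(
  moves=[
    {"hand": 1, "x": -0.4, "y": -1.8, "z": 0, "turn": 0},
    {"hand": 1, "x": -0.8, "y": -3.5, "z": 0, "turn": 0},
    {"hand": 1, "x": -1.0, "y": -5.3, "z": 0, "turn": 0},
    {"hand": 1, "x": -1.3, "y": -7.1, "z": 0, "turn": 0},
    {"hand": 1, "x": -1.5, "y": -8.9, "z": 0, "turn": 0},
  ],
)

```text
time_s: 28.0
tcp_pos: [0.4941, -0.0732, 0.1925]
tcp_rot: [1.206, 1.211, -1.206]
contact_force: [2.5, -3.7, -19.4]
width: 0.258
```

Call:
send_rows(
  moves=[
    {"hand": 1, "x": -0.1, "y": -1.8, "z": 0, "turn": 0},
    {"hand": 1, "x": -0.2, "y": -3.6, "z": 0, "turn": 0},
    {"hand": 1, "x": -0.2, "y": -5.4, "z": 0, "turn": 0},
    {"hand": 1, "x": -0.2, "y": -7.2, "z": 0, "turn": 0},
    {"hand": 1, "x": -0.1, "y": -9.0, "z": 0, "turn": 0},
  ],
)

```text
time_s: 28.5
tcp_pos: [0.4856, -0.073, 0.1929]
tcp_rot: [1.207, 1.21, -1.205]
contact_force: [4.7, -0.9, -20.2]
width: 0.261
```

Call:
send_rows(
  moves=[
    {"hand": 1, "x": 0.1, "y": -1.8, "z": 0, "turn": 0},
    {"hand": 1, "x": 0.3, "y": -3.6, "z": 0, "turn": 0},
    {"hand": 1, "x": 0.6, "y": -5.4, "z": 0, "turn": 0},
    {"hand": 1, "x": 0.9, "y": -7.1, "z": 0, "turn": 0},
    {"hand": 1, "x": 1.2, "y": -8.9, "z": 0, "turn": 0},
  ],
)

```text
time_s: 29.0
tcp_pos: [0.478, -0.0729, 0.1922]
tcp_rot: [1.209, 1.208, -1.203]
contact_force: [8.5, 0.5, -19.9]
width: 0.263
```

Call:
send_rows(
  moves=[
    {"hand": 1, "x": 0.4, "y": -1.8, "z": 0, "turn": 0},
    {"hand": 1, "x": 0.9, "y": -3.5, "z": 0, "turn": 0},
    {"hand": 1, "x": 1.4, "y": -5.2, "z": 0, "turn": 0},
    {"hand": 1, "x": 1.9, "y": -6.9, "z": 0, "turn": 0},
    {"hand": 1, "x": 2.5, "y": -8.6, "z": 0, "turn": 0},
  ],
)

```text
time_s: 29.5
tcp_pos: [0.4708, -0.0728, 0.1904]
tcp_rot: [1.211, 1.206, -1.201]
contact_force: [10.5, 2.3, -16.6]
width: 0.258
```

```bash
cat >> data.txt <<'E'
.4306 .1507 -3.1 -.8 1
.4341 .1591 -2.8 .1 1
.4389 .1669 -3.9 .7 1
.4448 .1740 -3.4 1.0 1
.4519 .1801 -4.2 1.4 1
.4597 .1851 -3.3 .7 1
.4678 .1887 -1.3 -3.3 1
.4762 .1912 -2.3 -7.1 1
.4845 .1922 -3.6 -6.6 1
.4931 .1920 -6.0 -6.9 1
.5017 .1906 -7.0 -6.7 1
.5101 .1878 -7.1 -3.6 1
.5180 .1839 -8.3 -2.0 1
.5253 .1788 -8.7 -.7 1
.5189 .1836 -2.3 -9 -1
.5112 .1876 -2.4 -11.8 -1
.5028 .1906 .5 -15.6 -1
.4941 .1925 2.5 -19.4 -1
.4856 .1929 4.7 -20.2 -1
.4780 .1922 8.5 -19.9 -1
.4708 .1904 10.5 -16.6 -1
E
python3 fit.py | tail -23
python3 - <<'E'
import re
s=open('fit.py').read().replace('Fr=fx','Fr=fx',1)
s=s.replace('# heavy','k=abs(Fr)<13; th,T,s=th[k],T[k],s[k]\n# heavy')
exec(s.replace('print(np.c_','0 and print(np.c_'))
E
python3 sh.py .488 -.073 .191
```

```text
5.02 0.103 2.7
5.18 0.070 2.5
5.33 0.101 3.6
5.48 0.099 3.1
5.64 0.151 3.6
5.79 0.155 2.2
5.94 0.140 -2.7
6.09 0.218 -6.5
6.23 0.237 -6.4
0.09 0.322 -7.4
0.23 0.316 -8.1
0.38 0.315 -6.0
0.53 0.369 -5.9
0.68 0.380 -6.0
0.54 -0.162 -8.9
0.40 -0.143 -11.8
0.25 -0.262 -15.0
0.10 -0.270 -19.0
6.25 -0.238 -20.4
6.12 -0.311 -21.0
6.00 -0.325 -18.9
M 0.17646411808286108 phi 3.0482216021304227 drag [] sd [0.03381144] th_final= 0.09337105145937041 +- [0.03865054]
M 0.17645233973967114 phi 3.048397745859161 drag [0.27017244] sd [0.03416138] th_final= 0.09319490773063199 +- [0.03923477]
centre [0.48780464 0.13222065] rms 0.00037775835292387357
M 0.1779093079093078 phi 3.0568368207538037 drag [] sd [0.03580512] th_final= 0.08475583283598942 +- [0.0512267]
M 0.17751832368467932 phi 3.0583797127687413 drag [0.26937829] sd [0.03637347] th_final= 0.0832129408210518 +- [0.05651485]
29.5 [ 0.4708 -0.0728  0.1904] [-0.18   0.262  1.989  0.003  0.885 -0.185] [ 10.51   2.28 -16.59] 0.2581693536690442
shift [-0.5 17.3  0.3] turn 0.0032
[[ 0.007  1.     0.003]
 [ 0.001  0.003 -1.   ]
 [-1.     0.007 -0.001]]
```

Call:
send_rows(
  moves=[
    {"hand": 1, "x": 0, "y": 2.5, "z": 0, "turn": 0},
    {"hand": 1, "x": 0, "y": 5, "z": 0, "turn": 0},
    {"hand": 1, "x": 0, "y": 7.5, "z": 0, "turn": 0},
    {"hand": 1, "x": 0, "y": 10, "z": 0, "turn": 0},
    {"hand": 1, "x": 0, "y": 12.5, "z": 0, "turn": 0},
    {"hand": 1, "x": 0, "y": 15, "z": 0, "turn": 0},
    {"hand": 1, "x": 0, "y": 17.5, "z": 0, "turn": 0},
    {"hand": 1, "x": 0, "y": 20, "z": 0, "turn": 0},
    {"hand": 1, "x": 0, "y": 22, "z": 0, "turn": 0},
    {"hand": 1, "x": 0, "y": 22, "z": 0, "turn": 0},
  ],
)

```text
time_s: 30.5
tcp_pos: [0.4916, -0.0732, 0.1915]
tcp_rot: [1.208, 1.208, -1.203]
contact_force: [-0.8, 1.5, 7.3]
width: 0.261
```

```bash
python3 sh.py .4932 -.073 .192
```

```text
30.5 [ 0.4916 -0.0732  0.1915] [-1.720e-01  2.900e-01  1.943e+00  1.000e-03  9.040e-01 -1.760e-01] [-0.81  1.47  7.34] 0.26119066213427444
shift [-0.5  1.6 -0.2] turn 0.0039
[[ 0.004  1.     0.004]
 [-0.     0.004 -1.   ]
 [-1.     0.004  0.   ]]
```

Call:
send_rows(
  moves=[
    {"hand": 1, "x": 0, "y": 1, "z": 0, "turn": 0},
    {"hand": 1, "x": -0.2, "y": 2, "z": 0, "turn": 0},
    {"hand": 1, "x": -0.4, "y": 2, "z": 0, "turn": 0},
    {"hand": 1, "x": -0.5, "y": 2, "z": 0, "turn": 0},
    {"hand": 1, "x": -0.5, "y": 2, "z": 0, "turn": 0},
    {"hand": 1, "x": -0.5, "y": 2, "z": 0, "turn": 0},
    {"hand": 1, "x": -0.5, "y": 2, "z": 0, "turn": 0},
    {"hand": 1, "x": -0.5, "y": 2, "z": 0, "turn": 0},
  ],
)

```text
time_s: 31.3
tcp_pos: [0.4929, -0.0732, 0.1914]
tcp_rot: [1.208, 1.209, -1.204]
contact_force: [-3.0, 1.7, 7.9]
width: 0.26
```

```bash
python3 sh.py .4932 -.073 .192; python3 - <<'E'
from h import *
print(abs(ctrl.observe()["qd"]).max())
a=cam("side")[0][100:250,110:300]; b=cam("scene")[0][115:265,180:370]
cv2.imwrite("pics/end.png",cv2.resize(np.hstack([a,b]),(760,300),interpolation=cv2.INTER_CUBIC)[...,::-1])
E
```

```text
31.3 [ 0.4929 -0.0732  0.1914] [-1.72e-01  2.93e-01  1.94e+00  1.00e-03  9.06e-01 -1.76e-01] [-2.95  1.68  7.92] 0.26040074419422243
shift [-0.6  0.3 -0.2] turn 0.0039
[[ 0.003  1.     0.004]
 [-0.     0.004 -1.   ]
 [-1.     0.003  0.   ]]
0.0016881742059418569
```

View pics/end.png

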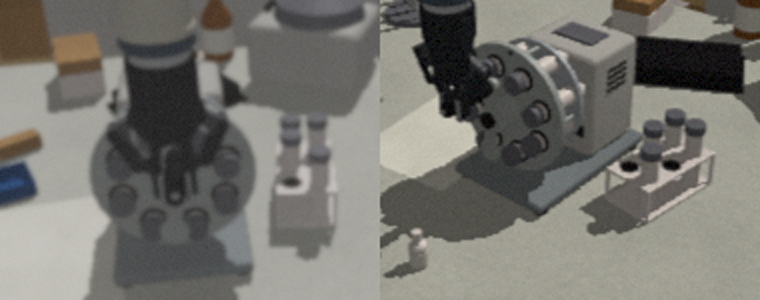

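The picture shows the gripper still holding the handle near the top of the drum, around (175,170). The rack and the bottle at (417,250) haven't moved, so I'm handing in.

```bash
python3 -c "
from bench import ctrl
print(ctrl.hand_in()); o=ctrl.observe(); print(o['time_s'],o['tcp_pos'],o['width'])"
```

```text
the job is handed in; nothing more can be done
None
the job is handed in; nothing more can be done
```

I turned the drum slowly one way for a little over a full turn, then partly back. The heavy side turned out to be almost opposite the handle. I left the drum at rest with that side at the bottom, with the gripper still holding the handle near the top.

- **Heavy side:** the force readings fit a pull of 0.176 N m and a drag of 0.270 N m, matching the values given. They put the heavy side at the bottom when the drum angle is 0.09 ± 0.04 rad.
- **Final state:** the drum was at about 0.085 rad when last read at 31.3 s, with joint speeds below 0.002 rad/s. The handle was still gripped (opening 0.26), and the force on the tool was about 8 N.
- **Other objects:** the last picture shows the dropper bottle and tube rack standing as before. The tip box was outside that crop, but the arm never went near it.
- **What went less well:** my first path round the shaft was off by 2–4 mm, so sideways force on the handle reached about 24 N in places. I corrected the path as I went. Leaving out the worst readings moved the answer by only 0.01 rad. An earlier fit on about two thirds of a turn gave 0.10–0.15 rad.

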